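# Set the belt tensioner to its mark

### The job

Two belt tensioners are bolted to the bench. On the one with the red knob, turn the knob clockwise until the orange tip of its sprung arm stands over the middle of its green mark, then let go of the knob. Move the arm only by the knob, and do not change the tensioner with the black knob.

Things in the scene. Friction and masses are not known exactly. Their poses are not given: they have to be found in the camera images.
- red_knob_grip (a point): Middle of the red knob's bar grip, on its vertical axis, 70 mm above the bench. Bar 44 mm long (x), 14 thick (y), 46 to 86 mm above the bench; below it a 42 mm round collar, then a 62 mm square housing, top at 38 mm. Turns clockwise (from above) up to 1.6 rad from its start, and back; needs 0.15 N m, stays where left. 1 rad of knob swings the arm 0.5 rad, also clockwise, no play.
- red_pointer: Sprung steel arm of the red-knob tensioner, level, 31 mm above the bench; origin at its orange tip. x points outward along the arm from its pivot, which is 130 mm behind the tip and 55 mm from the knob's axis; z up. Halfway along stands a grey roller 26 mm across, top 48 mm above the bench.
- red_mark (a point): Middle of the red-knob tensioner's fixed green mark, a plate 34 mm long and 24 mm wide (along the tip's path) with a thin white line down its middle, under the tip's path, top 14 mm above the bench, 130 mm from the arm's pivot. x outward from the pivot, z up. The arm starts 0.3 to 0.6 rad anticlockwise of it.
- black_pointer: Sprung arm of the other tensioner, which is alike but has a black knob; origin at its orange tip, x outward from its pivot, 130 mm behind the tip. To be left as it is.

How it is judged:
By the outcome, as a careful person would: the job done as asked, in the order asked, and still so for the second after the job is handed in, with the robot touching nothing.
It also fails if it takes over 38 s, if anything falls off the work surface, if the arm or the gripper's body presses on something with over 40 N, if the wrist force passes 120 N, or if a joint passes its speed limit or range.

### The arm

A 6-joint arm with a two-finger parallel gripper is mounted at the origin on a cart in front of the work surface, level with it; the furniture and walls round the work are solid. World frame = base frame: x ahead of the robot, y to its left, z up, the work surface at z = 0. Lengths are in m, angles in rad, forces in N, time in s.
With the tool pointing down it reaches from about 0.425 to 0.95 m from the base axis. Payload 3.5 kg.
Tool frame: the origin (TCP) lies on the centre line of the jaws, within the pads' length; the fingertips stand 14 mm ahead of it and the grasp point (between the pads) lies 5 mm behind it (ctrl.finger_overhang is the distance from the TCP to the fingertips, in m); z points along the fingers, y is the line along which they close (so a half turn about z gives the same grasp; the last joint's range is limited). The gripper opens to 85 mm and grips with 20 to 120 N. Pads are 22 mm wide; open, the fingers measure 114 mm over their backs; the gripper's body (76 mm by 85 mm) begins 54 mm behind the grasp point. The pads swing forward as they close: fully open they stand 13 mm farther back than shut.
Start: joints at [1.048, 0.286, 1.577, -0, 1.279, -0.15], TCP at [0.246, 0.629, 0.245] pointing down, gripper open.
Joint ranges: [-2.77, 2.77], [-0.9, 2.22], [0.21, 2.48], [-1.53, 4.67], [0.24, 2.81], [-2.84, 2.84]. Speed limits (rad/s): [2.79, 2.79, 3.14, 3.14, 3.14, 3.14].

### API

Orientations are given as a unit quaternion [x, y, z, w].
In Python, from plant import ctrl gives the robot as it stands.
- The arm moves only by the tool send_rows, never from a script. Its argument "moves" is text: rows parted by semicolons, each of 7 numbers parted by spaces: the turn, a rotation vector about the tool's x, y, z in units of 360 degrees (1.0 is 360 degrees), then the shift along the tool's x, y, z in units of 20 cm (1.0 is 20 cm), then the gripper's target within -1 to 1 (fully open at 1, half-way at 0, shut at -1). A call has 1 to 12 rows; each row is the pose to reach, as a shift and turn from the pose commanded when the call began, along the tool's axes at that moment, turning the shorter way round; what a row does not reach only later rows make up. A row lasts 1/8 s, in which the tool goes at most 62.5 mm and 10.7 degrees, less where a joint would pass 70% of its speed; a pose out of reach is approached as far as the arm can. A call with a number of a shift or a turn outside -1 to 1 is refused whole. A call with a gripper value outside its range is refused whole. The fingers move at their own pace and stop on an object; "newtons" is the grip in N (left out, the last holds). Time passes only in rows, so rows that repeat a pose let the fingers close. It gives the time, the measured TCP pose, the force, the opening and the grip force at its end, in the units of the state.
- ctrl.get_state(): the state, without advancing time (a new reading comes with each control period).
- ctrl.read_camera(name): name is "side" or "top" or "wrist"; returns a dict with "image" (420x560x3 uint8, red, green, blue), "fovy" (degrees; the focal length in pixels is half the picture's height over the tangent of half this angle, whatever the lens; pixels are square), "cx", "cy" (the principal point, pixels), "distortion" ([k1, k2, p1, p2, k3] as OpenCV has them; the pictures are not rectified), "extrinsics" (4x4, takes a point from camera to world coordinates). Camera axes: x right, y up, looking along -z (the intrinsics and any distortion apply to the point x, -y, -z); pixel columns grow to the right and rows downward; lengths in m; the calibration is good to about 2 mm. A picture is of the moment at which its call begins. There is no depth.
- ctrl.sign_off(): hands the job in; it is judged then, once.
The state is a dict: "time": time; "qpos": joint angles; "dq": joint speeds; "joint_efforts": joint torques, N m; "eef_pos": TCP position; "tcp_rot": TCP orientation; "contact_force": force on the tool from outside, world axes, zero at the start; "wrist_torque": the same for the moment, N m; "opening": opening from 0.0 (shut) to 1.0 (fully open); "finger_force": force on a finger pad.
Only numpy, scipy, OpenCV 4.12 (cv2) and the standard library are available. Lean on these libraries where they do the work, as an engineer would, in place of code of your own. Each camera call takes 0.05 s, during which the arm holds its last target. There are 200 camera calls.

## Working session

There is one attempt and no reset: what is moved stays moved. The work goes in short steps, Python scripts to look and compute and a tool call to move; the robot and the scene stay as the last step left them, time stands still between calls to the robot, and variables do not carry over. Pictures are saved under pics/ and viewed, at most 10 in all, crops included, and the job is handed in when it is done.

Besides the shell and the picture viewer there is one more tool, called as name(argument=value, ...) on one line, values as JSON. send_rows: Moves the arm, as the interface text tells. Its arguments: {"type":"object","properties":{"moves":{"type":"string"},"newtons":{"type":"number"}},"required":["moves"]}

```bash
mkdir -p pics
cat > h.py <<'E'
import numpy as np, cv2, json
from plant import ctrl
def snap(n,f):
    d=ctrl.read_camera(n); cv2.imwrite(f'pics/{f}.png',d['image'][:,:,::-1]); 
    np.savez(f'pics/{f}.npz',**{k:np.array(v) for k,v in d.items()}); return d
def load(f): return dict(np.load(f'pics/{f}.npz'))
def K(d):
    f=210/np.tan(np.radians(float(d['fovy']))/2); return np.array([[f,0,float(d['cx'])],[0,f,float(d['cy'])],[0,0,1]])
def ray(d,px,z):
    u=cv2.undistortPoints(np.array([[px]],float),K(d),d['distortion'].astype(float))[0,0]
    E=d['extrinsics']; v=E[:3,:3]@np.array([u[0],-u[1],-1]); o=E[:3,3]
    return o+v*(z-o[2])/v[2]
def proj(d,P):
    E=d['extrinsics']; c=E[:3,:3].T@(np.array(P,float)-E[:3,3]); c=c*[1,-1,-1]
    return cv2.projectPoints(c.reshape(1,1,3),np.zeros(3),np.zeros(3),K(d),d['distortion'].astype(float))[0][0,0]
E
python3 - <<'E'
from h import *
for n in ('top','side'):
    d=snap(n,n+'0'); print(n,d['extrinsics'].round(3).tolist(),d['fovy'],d['distortion'])
print(ctrl.get_state())
im=[cv2.imread(f'pics/{n}0.png') for n in('top','side')]
E
```

```text
top [[0.027, 0.996, -0.081, 0.515], [-0.999, 0.03, 0.034, -0.109], [0.036, 0.08, 0.996, 0.954], [0.0, 0.0, 0.0, 1.0]] 46.065005516949604 [-0.02157289  0.          0.          0.          0.        ]
side [[0.904, 0.219, -0.368, 0.281], [-0.428, 0.483, -0.764, -0.775], [0.01, 0.848, 0.53, 0.535], [0.0, 0.0, 0.0, 1.0]] 54.56557597343641 [0.00505661 0.         0.         0.         0.        ]
{'time': 0.1, 'qpos': array([ 1.04800647e+00,  2.87149793e-01,  1.57802965e+00,  2.90270315e-05,
        1.27862510e+00, -1.50042385e-01]), 'dq': array([ 0.00106556, -0.00109013, -0.00179764,  0.00059735, -0.00085996,
       -0.00049609]), 'joint_efforts': array([ 1.07999404e-03, -4.07292509e+01, -2.93701118e+01, -1.31912875e-04,
        3.41756735e-03, -7.28895770e-06]), 'eef_pos': array([0.24552466, 0.62815305, 0.24403751]), 'tcp_rot': array([ 1.85300664e-01,  9.82681251e-01, -1.03935915e-03, -3.78192810e-04]), 'contact_force': array([0.20979247, 1.35908493, 1.02417367]), 'wrist_torque': array([-0.02997233,  0.04180794, -0.03007809]), 'finger_force': 0.0, 'opening': 0.9995109814399219}
```

View pics/top0.png

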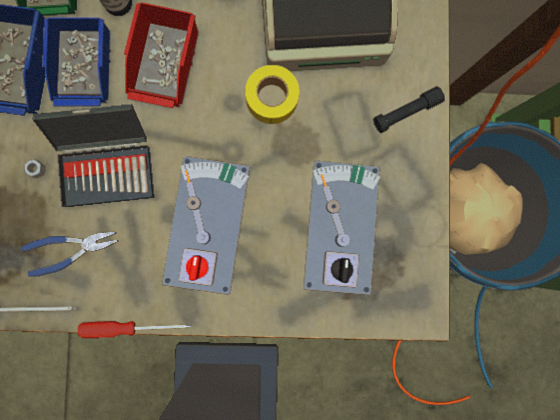

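View pics/side0.png

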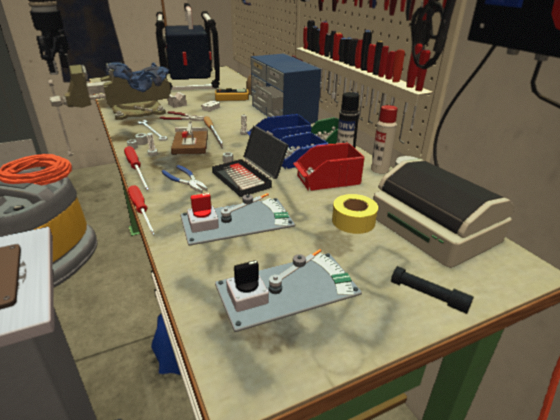

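The top view shows the red tensioner, with its knob near (197,267), tip near (186,172) and mark near (227,172). The black one is to its right. I'll enlarge the red one.

Run:
```python
import cv2
a=cv2.imread('pics/top0.png')[150:300,155:260]; cv2.imwrite('pics/c1.png',cv2.resize(a,None,fx=4,fy=4,interpolation=cv2.INTER_CUBIC))
```

```text
(no output)
```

View pics/c1.png

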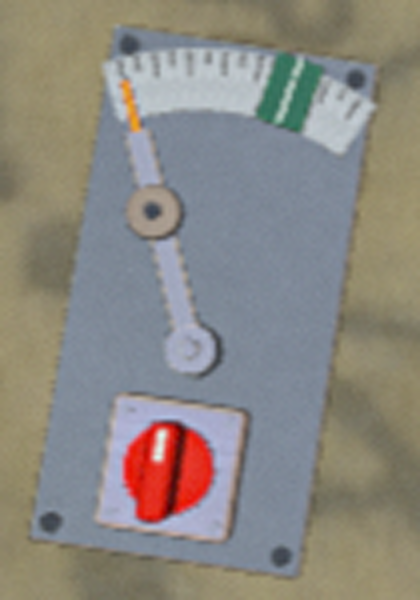

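Run:
```python
from h import *
d=load('top0')
c=lambda p:[(p[0]+.5)/4-.5+155,(p[1]+.5)/4-.5+150]
R=lambda p,z:ray(d,c(p),z)
H=np.array([R(p,.038) for p in [(117,393),(247,408),(232,540),(97,525)]]);k=H.mean(0)
print('house',k, [np.linalg.norm(H[i]-H[i-1]).round(4) for i in range(4)])
e=H[0]-H[3]; e2=H[1]-H[2]; print('housing yaw',np.degrees(np.arctan2(e[1],e[0])),np.degrees(np.arctan2(e2[1],e2[0])))
piv=R((191,349),.036); tip=R((124,80),.031); rol=R((154,211),.048); m=R((291,92),.014)
print(piv,tip,rol,m,'dists',np.linalg.norm((piv-k)[:2]),np.linalg.norm((piv-tip)[:2]),np.linalg.norm((piv-m)[:2]),np.linalg.norm((piv-rol)[:2]))
a=lambda v:np.arctan2(v[1],v[0])
print('angles arm,roller,mark',a(tip-piv),a(rol-piv),a(m-piv))
for t in range(-40,41,10):pass
b=a(piv-k); print('knob->pivot dir',b)
# bar overlays
im=cv2.resize(cv2.imread('pics/top0.png')[150:300,155:260],None,fx=4,fy=4,interpolation=cv2.INTER_CUBIC)
for z in(.086,):
  for t in (b,):pass
for p,z in(((172,425),.086),((148,520),.086)): print('barend',R(p,z))
print('black knob',ray(d,(343,270),.07), 'TCP R', ctrl.get_state()['tcp_rot'])
```

```text
house [0.47708136 0.00498564 0.038     ] [np.float64(0.0608), np.float64(0.06), np.float64(0.0606), np.float64(0.062)]
housing yaw -6.240595918792714 -4.396369155176523
[ 0.53107163 -0.00077221  0.036     ] [0.6561709  0.03609553 0.031     ] [0.59347397 0.01716753 0.048     ] [ 0.65555042 -0.04097154  0.014     ] dists 0.054296425810300246 0.1304187821401465 0.13080885347650864 0.06492985885798128
angles arm,roller,mark 0.2865945051644499 0.27993599937603564 -0.31236870698195535
knob->pivot dir -0.10624439327122993
barend [4.96946370e-01 2.57435411e-04 8.60000000e-02]
barend [0.45565814 0.00900531 0.086     ]
black knob [ 0.47834362 -0.25728223  0.07      ] TCP R [ 1.85300664e-01  9.82681251e-01 -1.03935915e-03 -3.78192810e-04]
```

send_rows(moves="0 0 0 -1 -1 0 1;0 0 0 -1 -1 0 1;0 0 0 -1 -1 0 1;0 0 0 -1 -1 0 1;0 0 0 -1 -1 0 1;0 0 0 -1 -1 0 1", newtons=50)

```text
time: 0.85
eef_pos: [0.3598, 0.3678, 0.245]
tcp_rot: [0.187, 0.982, -0.0, -0.0]
contact_force: [0.2, -1.0, 0.0]
opening: 1.0
finger_force: 0.0
```

send_rows(moves="0 0 -0.026 -1 -1 0 1;0 0 -0.026 -1 -1 0 1;0 0 -0.026 -1 -1 0 1;0 0 -0.026 -1 -1 0 1;0 0 -0.026 -1 -1 0 1;0 0 -0.026 -1 -1 0 1;0 0 -0.026 -1 -1 0 1")

```text
time: 1.72
eef_pos: [0.4724, 0.1115, 0.245]
tcp_rot: [0.104, 0.995, 0.0, -0.0]
contact_force: [0.3, 0.7, -0.2]
opening: 0.998
finger_force: 0.0
```

```bash
cat > t.py <<'E'
from h import *
from scipy.spatial.transform import Rotation as Ro
import sys
def rel(tgt,ang=None):
    s=ctrl.get_state(); R=Ro.from_quat(s['tcp_rot']).as_matrix()
    print('t',s['time'],'pos',s['eef_pos'],'xang',np.degrees(np.arctan2(R[1,0],R[0,0])),'Zdir',R[:,2].round(4),'shift',(R.T@(np.array(tgt)-s['eef_pos'])/.2).round(4),'q6',s['qpos'][5],'op',s['opening'])
E
python3 -c "
from t import *
rel([.477,.005,.2])"
```

```text
t 1.725 pos [0.47236893 0.11153812 0.24498967] xang 168.0505310282737 Zdir [-9.e-04  7.e-04 -1.e+00] shift [-0.1332 -0.5165  0.2246] q6 -1.3403355204056533 op 0.9977260460092097
```

send_rows(moves="0 0 0 -0.133 -0.517 0.225 1;0 0 0 -0.133 -0.517 0.225 1;0 0 0 -0.133 -0.517 0.225 1;0 0 0 -0.133 -0.517 0.225 1")

```text
time: 2.22
eef_pos: [0.4772, 0.0051, 0.2005]
tcp_rot: [0.104, 0.995, 0.0, 0.0]
contact_force: [-0.3, -0.1, 0.6]
opening: 1.0
finger_force: 0.0
```

```bash
python3 -c "
from t import *
rel([.477,.005,.065]); d=snap('wrist','w0'); print(d['extrinsics'].round(3))
for a in (0,.05,.1): print([proj(d,[.477,.005,z]) for z in(.046,.086)])
c=cv2.imread('pics/w0.png');cv2.imwrite('pics/w0b.png',cv2.resize(c,(800,600)))"
```

```text
t 2.225 pos [0.47719666 0.00510578 0.20046513] xang 168.07989121123933 Zdir [ 1.e-04  6.e-04 -1.e+00] shift [ 0.0008 -0.0012  0.6773] q6 -1.5656960911183446 op 1.0003040010146063
[[ 0.207 -0.928 -0.308  0.399]
 [ 0.978  0.197  0.065  0.022]
 [ 0.    -0.315  0.949  0.329]
 [ 0.     0.     0.     1.   ]]
[array([281.84967431, 200.01772452]), array([281.73370766, 214.58281636])]
[array([281.84967431, 200.01772452]), array([281.73370766, 214.58281636])]
[array([281.84967431, 200.01772452]), array([281.73370766, 214.58281636])]
```

View pics/w0b.png

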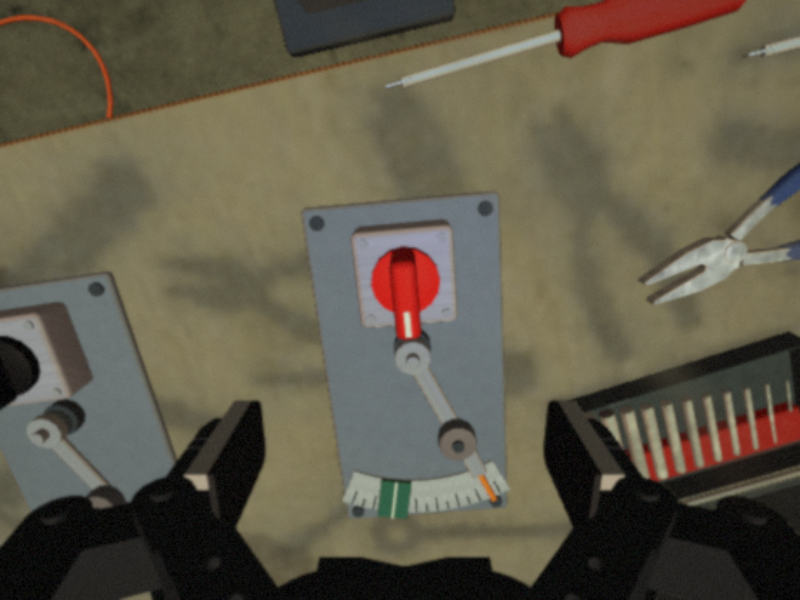

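The wrist view shows the bar running from about (402,252) to (408,338) in the 800-wide picture, centred as expected. It's turned about 4° anticlockwise of the tool. I'll calculate the exact angle.

```bash
python3 -c "
from h import *
d=load('w0')
for p,q in (((402.5,252),(408,338)),((391,252),(397,338)),((414,252),(419,338))):
  a,b=[ray(d,[(x+.5)*.7-.5,(y+.5)*.7-.5],.086) for x,y in(p,q)]; print(a,b,(a+b)/2,np.degrees(np.arctan2(*(b-a)[[1,0]])),np.linalg.norm(b-a))
a,b,c,e=[ray(d,[(x+.5)*.7-.5,(y+.5)*.7-.5],.038) for x,y in((353,228),(453,221),(456,319),(362,326))]; print((a+b+c+e)/4)
"
```

```text
[0.44849702 0.01096431 0.086     ] [0.49480598 0.00411725 0.086     ] [0.4716515  0.00754078 0.086     ] -8.410594287955467 0.04681240537036855
[0.44729326 0.00528217 0.086     ] [ 0.49358585 -0.00164192  0.086     ] [0.47043956 0.00182012 0.086     ] -8.50679247506978 0.046807550006855464
[0.44970063 0.01664651 0.086     ] [0.4960262  0.00987646 0.086     ] [0.47286342 0.01326148 0.086     ] -8.31437831864363 0.046817645085009206
[0.47283722 0.00783186 0.038     ]
```

send_rows(moves="0 0 -0.01 0.012 0.003 0.25 1;0 0 -0.01 0.012 0.003 0.5 1;0 0 -0.01 0.012 0.003 0.6 1;0 0 -0.01 0.012 0.003 0.677 1;0 0 -0.01 0.012 0.003 0.677 1;0 0 -0.01 0.012 0.003 0.677 -1;0 0 -0.01 0.012 0.003 0.677 -1;0 0 -0.01 0.012 0.003 0.677 -1;0 0 -0.01 0.012 0.003 0.677 -1;0 0 -0.01 0.012 0.003 0.677 -1;0 0 -0.01 0.012 0.003 0.677 -1;0 0 -0.01 0.012 0.003 0.677 -1", newtons=40)

```text
time: 3.78
eef_pos: [0.4756, 0.0061, 0.0656]
tcp_rot: [0.074, 0.997, 0.002, 0.001]
contact_force: [0.8, 5.6, 3.7]
opening: 0.163
finger_force: 44.1
```

```bash
python3 -c "
from t import *
rel([.475,.006,.065]); s=ctrl.get_state(); print(s['contact_force'],s['wrist_torque'],s['finger_force'])"
```

```text
t 3.775 pos [0.47557484 0.00605993 0.06563021] xang 171.49709250209355 Zdir [ 0.0016  0.0029 -1.    ] shift [ 0.0028 -0.0007  0.0031] q6 -1.6276802581935776 op 0.162547100377739
[0.7971594  5.59121682 3.67122559] [ 0.80410127 -0.09338932 -0.07827612] 44.08945083618164
```

send_rows(moves="0 0 0.02 0 0 0 -1;0 0 0.04 0 0 0 -1;0 0 0.06 0 0 0 -1;0 0 0.08 0 0 0 -1;0 0 0.1 0 0 0 -1;0 0 0.12 0 0 0 -1;0 0 0.14 0 0 0 -1;0 0 0.155 0 0 0 -1;0 0 0.17 0 0 0 -1;0 0 0.17 0 0 0 -1;0 0 0.17 0 0 0 -1")

```text
time: 5.15
eef_pos: [0.4747, 0.0052, 0.0656]
tcp_rot: [0.571, 0.821, -0.0, -0.001]
contact_force: [-1.8, 1.1, 5.1]
opening: 0.158
finger_force: 44.5
```

```bash
python3 -c "
from t import *
rel([.475,.006,.065]); s=ctrl.get_state(); print(s['contact_force'],s['wrist_torque'],s['finger_force'])
snap('top','top1'); snap('side','side1')
a=cv2.imread('pics/top1.png')[150:250,165:265]; a=cv2.resize(a,None,fx=6,fy=6,interpolation=cv2.INTER_CUBIC)
cv2.imwrite('pics/c2.png',a)"
```

```text
t 5.15 pos [0.47469874 0.00516376 0.06561322] xang 110.3687960676538 Zdir [-1.4e-03  9.0e-04 -1.0e+00] shift [0.0034 0.0029 0.0031] q6 -0.5595998250519701 op 0.15800823448716655
[-1.83331257  1.11096471  5.071837  ] [ 0.15335996  0.50479509 -0.07875722] 44.47758436203003
```

View pics/c2.png

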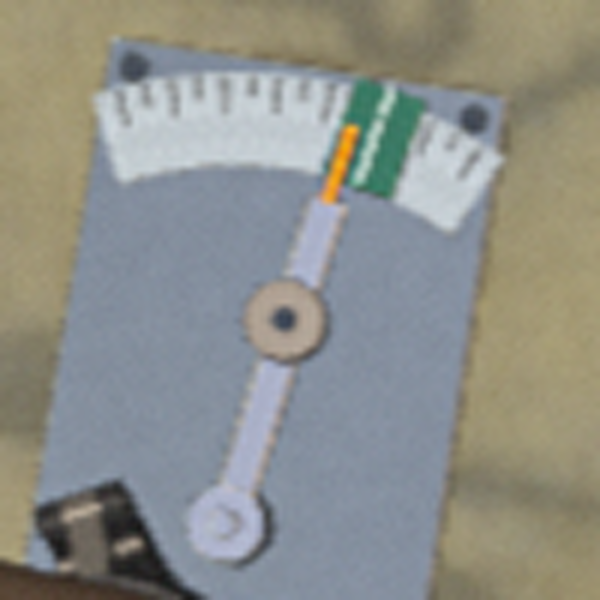

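The tip at (352,128) is over the left part of the green plate, with the white line running from about (390,88) to (361,188). I'll calculate what's left.

```bash
python3 -c "
from h import *
d=load('top1'); R=lambda p,z:ray(d,[(p[0]+.5)/6-.5+165,(p[1]+.5)/6-.5+150],z)
a=lambda v:np.arctan2(v[1],v[0])
P=R((227,523),.036)
for n,p,z in(('tip',(352,127),.031),('tipbase',(330,202),.031),('rol',(285,320),.048),('l1',(390,88),.014),('l2',(361,188),.014),('platecorners',(360,80),.014),('',(425,100),.014),('',(392,198),.014),('',(325,178),.014)):
  q=R(p,z); print(n,q,a(q-P),np.hypot(*(q-P)[:2]))
print(P)
"
```

```text
tip [ 0.65631648 -0.03435172  0.031     ] -0.2619109432988536 0.12942600338137544
tipbase [ 0.63243951 -0.02835864  0.031     ] -0.26566710114429953 0.10481228475300583
rol [ 0.59352858 -0.0174816   0.048     ] -0.2613314448455677 0.06441125266308101
l1 [ 0.67188571 -0.04461279  0.014     ] -0.3018557354282289 0.14723859590431498
l2 [ 0.63940191 -0.0365405   0.014     ] -0.31898467334971065 0.11384037598150604
platecorners [ 0.67415356 -0.03496233  0.014     ] -0.23447670836035345 0.1468681588707292
 [ 0.66837907 -0.05590324  0.014     ] -0.3819738274986376 0.14772092337531814
 [ 0.63650613 -0.04650188  0.014     ] -0.40950438558577973 0.11468411360397011
 [ 0.64224703 -0.02499235  0.014     ] -0.21435764939386787 0.11354132971774882
[ 0.53130429 -0.00083986  0.036     ]
```

send_rows(moves="0 0 0.008 0 0 0 -1;0 0 0.0153 0 0 0 -1;0 0 0.0153 0 0 0 -1;0 0 0.0153 0 0 0 -1")

```text
time: 5.75
eef_pos: [0.4746, 0.0051, 0.0656]
tcp_rot: [0.61, 0.793, -0.0, -0.001]
contact_force: [-2.5, 1.7, 5.3]
opening: 0.156
finger_force: 44.5
```

```bash
python3 -c "
from t import *
rel([.475,.006,.065])
snap('top','top2'); d=snap('side','side2')
a=cv2.imread('pics/top2.png')[155:205,195:255]; a=cv2.resize(a,(480,400),interpolation=cv2.INTER_CUBIC)
b=cv2.imread('pics/side2.png')[185:235,250:310-20]; b=cv2.resize(b,(320,400),interpolation=cv2.INTER_CUBIC)
cv2.imwrite('pics/c3.png',np.hstack([a,b]))"
```

```text
t 5.75 pos [0.47457913 0.00512    0.06561439] xang 104.86640752104292 Zdir [-1.8e-03  8.0e-04 -1.0e+00] shift [0.0037 0.0032 0.0031] q6 -0.4635290710308982 op 0.15625619530186294
```

View pics/c3.png

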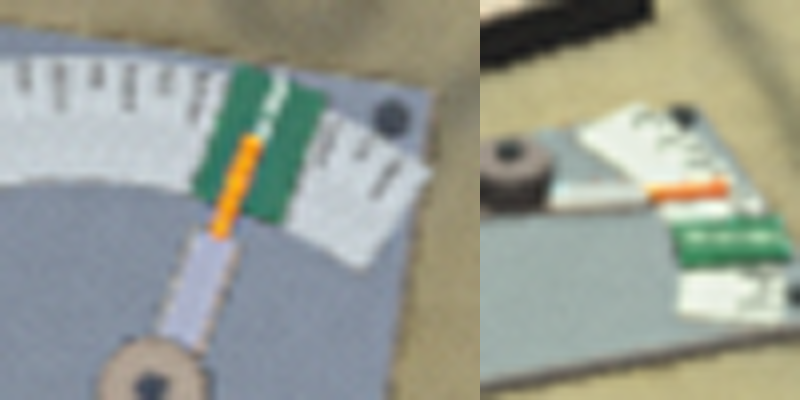

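The tip (252,137) now covers the line, allowing for parallax. I'll check the number.

```bash
python3 -c "
from h import *
d=load('top2'); R=lambda p,z:ray(d,[(p[0]+.5)/8-.5+195,(p[1]+.5)/8-.5+155],z)
a=lambda v:np.arctan2(v[1],v[0])
P=np.array([.53119,-.0008,0])
for n,p,z in(('tip',(253,137),.031),('tipbase',(220,237),.031),('rol',(152,386),.048),('l1',(284,70),.014),('l2',(261,135),.014),('corners',(237,64),.014),('',(328,92),.014),('',(283,222),.014),('',(193,192),.014)):
  q=R(p,z); print(n,q,a(q-P),np.hypot(*(q-P)[:2]))
s=load('side2');print([( (proj(s,P+[.13*np.cos(t),.13*np.sin(t),.031])-[250,185]+.5)*8-.5+[480,0]) for t in (-.29,-.31,-.33)],[( (proj(s,P+[r*np.cos(-.31),r*np.sin(-.31),.014])-[250,185]+.5)*8-.5+[480,0]) for r in (.113,.147)])
"
```

```text
tip [ 0.65471683 -0.03992117  0.031     ] -0.306708275616716 0.12957370171919297
tipbase [ 0.63081579 -0.03305808  0.031     ] -0.31313931125678096 0.10471810381214604
rol [ 0.59380241 -0.02017757  0.048     ] -0.3001353191436516 0.06554237945531616
l1 [ 0.67373217 -0.04546461  0.014     ] -0.303652793319728 0.14937602943502837
l2 [ 0.65783245 -0.04053149  0.014     ] -0.30400468635471295 0.13272867846097317
corners [ 0.67481474 -0.03418085  0.014     ] -0.2283628866923203 0.1474528599773715
 [ 0.66875134 -0.05616965  0.014     ] -0.38266727858331473 0.14828661167777585
 [ 0.63702874 -0.0465232   0.014     ] -0.4077916020275271 0.11529288812713931
 [ 0.64356722 -0.02482409  0.014     ] -0.21061049602163226 0.11491647989313901
[array([738.91607101, 179.92854653]), array([740.29567317, 184.45603659]), array([741.50778675, 189.01461582])] [array([682.88158931, 236.41625762]), array([795.18390137, 229.37525151])]
```

Arm and mark agree to within about 0.5 mm, so I'll release the knob and lift straight up.

send_rows(moves="0 0 0 0 0 0 -0.2;0 0 0 0 0 0 -0.2;0 0 0 0 0 0 -0.2;0 0 0 0 0 0 -0.2;0 0 0 0 0 -0.1 -0.2;0 0 0 0 0 -0.3 -0.2;0 0 0 0 0 -0.5 -0.2;0 0 0 0 0 -0.7 -0.2;0 0 0 0 0 -0.7 -0.2;0 0 0 0 0 -0.7 -0.2")

```text
time: 7.1
eef_pos: [0.4745, 0.0049, 0.2042]
tcp_rot: [0.61, 0.793, -0.0, -0.0]
contact_force: [-0.2, 0.1, -0.7]
opening: 0.396
finger_force: 0.0
```

```bash
python3 -c "
from t import *
rel([.475,.006,.065])
snap('top','top3'); d=snap('wrist','w3')
a=cv2.imread('pics/top3.png')[155:205,195:245]; a=cv2.resize(a,(400,400),interpolation=cv2.INTER_CUBIC)
b=cv2.resize(cv2.imread('pics/w3.png'),(400,300))
cv2.imwrite('pics/c4.png',np.hstack([a,np.vstack([b,b[:100]*0])]))"
```

```text
t 7.1 pos [0.47445275 0.00493285 0.20416849] xang 104.89026277634785 Zdir [-1.1e-03  2.0e-04 -1.0e+00] shift [0.0041 0.0047 0.6958] q6 -0.4637808182533954 op 0.3959046695978594
```

View pics/c4.png

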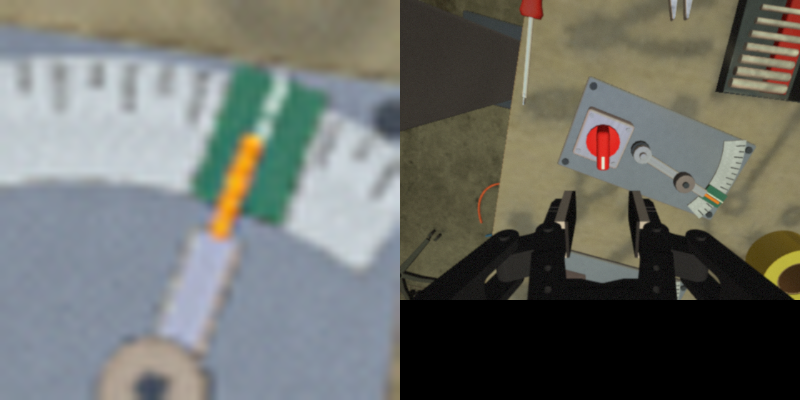

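The tip stayed put after release, with its end at (252,137) on the white line, and the gripper is clear of the knob.

```bash
python3 -c "
from plant import ctrl
print(ctrl.sign_off())"
```

```text
the job is handed in; nothing more can be done
None
```

I turned the red knob clockwise until the orange tip stood over the middle of its green mark (within about 0.5 mm by the top camera), let go, moved clear and handed the job in at about 7 s; the arm stayed put and the black-knob tensioner was not touched.

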